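# Knock a cast trough out of its mould and show its underside to the inspection camera

## Robot

A 7-joint arm with a two-finger parallel gripper is mounted at the origin on the work surface. World frame = base frame: x ahead of the robot, y to its left, z up, the work surface at z = 0. Lengths are in mm, angles in rad, forces in N, time in s.
With the tool pointing down it reaches from about 400 to 875 mm from the base axis. Payload 6.5 kg.
Tool frame: the origin (TCP) lies at the very end of the fingers, on their centre line; the grasp point (between the pads) lies 19 mm behind it; z points along the fingers, y is the line along which they close (so a half turn about z gives the same grasp; the last joint's range is limited). The gripper opens to 88 mm and grips with 3 to 60 N. Pads are 18 mm wide; open, the fingers measure 123 mm over their backs; the gripper's body (75 mm by 187 mm) begins 45 mm behind the grasp point.
Start: joints at [-0.066, 0.536, -0.004, 1.538, 0.003, 1.067, -0.071], TCP at [649.992, 0, 238.716] pointing down, gripper open.
Joint ranges: [-2.7, 2.7], [-0.37, 2.16], [-1.27, 1.26], [0.24, 2.4], [-1.31, 4.45], [0.19, 1.91], [-2.76, 2.76]. Speed limits (rad/s): [2.39, 2.39, 3.14, 3.14, 3.14, 3.14, 3.14].

## Interface

Orientations are given as a rotation vector (axis times angle).
In Python, from station import sensors, get_image, camera_model, job gives the robot as it stands. The module is installed in compiled form; this text tells all that it offers.
- The arm moves only by the shell command python3 -m inch 'ROWS'. ROWS is JSON, a list of rows, each an object with "jaw": the finger opening in mm, from 0 to 88.1; "offset": the shift along the tool's x, y, z in mm, a list of three; "twist": the turn about the tool's z in rad. In form: [{"jaw": jaw, "offset": [dx, dy, dz], "twist": twist}, ...]. A call has exactly 10 rows; each row is the pose to reach, as a shift and turn from the pose commanded when the call began, along the tool's axes at that moment; what a row does not reach only later rows make up. A row lasts 1/8 s, in which the tool goes at most 62.5 mm and 10.7 degrees, less where a joint would pass 70% of its speed; a pose out of reach is approached as far as the arm can. A call with a gripper value outside its range is refused whole. The fingers move at their own pace and stop on an object; the grip force is fixed at half the most. Time passes only in rows, so rows that repeat a pose let the fingers close, or fill a call up. It gives the time, the measured TCP pose, the force, the opening and the grip force at its end, in the units of the state.
- sensors.get_state(): the state, without advancing time (a new reading comes with each control period).
- get_image(name): name is "scene" or "side" or "wrist"; returns the picture (420x560x3 uint8, red, green, blue); there is no depth.
- camera_model(name): a dict with "fovy" (degrees; the focal length in pixels is half the picture's height over the tangent of half this angle, whatever the lens; pixels are square), "cx", "cy" (the principal point, pixels), "k1" (the pictures are not rectified: a ray, as slopes to the right and down, at radius r is drawn at 1 + k1 r^2 times it, then the intrinsics apply), "T" (4x4, takes a point from camera to world coordinates); the wrist camera has in their place "mount" (4x4, takes a point from camera to tool coordinates, whose origin is the TCP and whose axes are the flange's). Camera axes: x right, y up, looking along -z (the intrinsics and any distortion apply to the point x, -y, -z); pixel columns grow to the right and rows downward; lengths in mm; the calibration is good to about 2 mm. A picture is of the moment at which its call begins: read the wrist's pose just before it. camera_model takes no time and is no camera call.
- job.sign_off(): hands the job in; it is judged then, once.
The state is a dict: "time_s": time; "q": joint angles; "qvel": joint speeds; "tau": joint torques, N m; "ee_pos": TCP position; "tool_rot": TCP orientation; "contact_force": force on the tool from outside, world axes, zero at the start; "torque": the same for the moment, N m; "grip_width": opening from 0.0 (shut) to 1.0 (fully open); "grip_force": force on a finger pad.
Only numpy, scipy, OpenCV 4.12 (cv2) and the standard library are available. Lean on these libraries where they do the work, as an engineer would, in place of code of your own. Each camera call takes 0.05 s, during which the arm holds its last target. There are 200 camera calls.

## Task

Take the mallet from its cork mat, use it to knock the red-headed release pin of the mould fully down so that the pale green cast rises, and put the mallet back on the mat. Then lift the cast out and hold it in the air right way up but leaning so that its underside squarely faces the upward-looking inspection camera: centred in front of the lens, underside 13 cm from the glass (in line with the end of the red-tipped gauge rod), long side parallel to the long side of the camera. Finish while holding it there, still and touching nothing but your gripper, and leave the other things on the table alone.

Things in the scene. Friction and masses are not known exactly. Their poses are not given: they have to be found in the camera images.
- mallet: Mallet, 300 g, standing on a face of its black rubber head (upright cylinder, 48 mm across, 70 mm tall), pale wooden handle level. Origin: centre of the head's lower (striking) face, z up. The handle runs along -x, its axis 35 mm above that face, 16 mm wide (y), 24 mm tall (z), ending 170 mm from the head's axis. Centre of mass about 12 mm from the head's axis, on the handle's side.
- mallet_grip (a point): Good gripping point on the mallet's handle: centre of the handle section, 42 mm from the head's axis and 35 mm above the lower face (9 mm free between the head and an 18 mm wide finger pad).
- mat: Fixed square cork mat, 150 x 150 x 4 mm, on which the mallet stands at the start (mallet origin at 4 mm height) and must stand or lie at the end. Origin: centre of its underside, on the table.
- mould: Fixed mould, 58 mm tall; origin on the table. At x = +50 mm: centre of a grey box, 110 (x) by 66 mm outside, walls 8 mm, open on top, cavity 94 x 50 mm, in which the cast sits with 2 mm clearance all round. At x = -45 mm: the release pin, standing out of a blue block (72 x 60 mm, 58 mm tall). An ejector plate under the cast rises as far as the pin goes down.
- release_pin (a joint): How far the release pin is pressed down: 0 (up, at the start) to 0.020 m (fully down, hard stop). Sprung, but with a stiff slide: it takes about 5 to 7 N to move and stays where it is left, also under the weight of the cast. The cast rises as far as the pin goes down.
- pin_top (a point): Centre of the top of the pin's red head, a disc 24 mm in diameter, 8 mm thick; it moves with the pin: 86 mm above the table when up, 66 mm when fully down.
- cast: Pale green oblong cast trough, open on top, 90 (x) by 46 (y) by 45 mm tall (z), walls 7 mm, 100 to 200 g. Origin: centre of its flat underside, z up. It sits in the mould, x along the mould's x, its top about flush with the rim; with the pin fully down it stands 19 mm above the rim, can be gripped there across its 46 mm, and comes out straight up (underside clears the rim 26 mm higher).
- camera_head: Inspection camera on a fixed stand (base 110 x 110 mm), looking up, leaning 25 degrees from vertical. Origin: centre of the lens glass, 85 mm above the table. z: viewing direction, out of the glass. y: level, along the camera's long side; black housing 60 (x) by 100 (y) mm. A gauge rod, 6 mm thick, red end, runs parallel to z at x = +70 mm, y = 0 and ends at z = 130 mm (235 mm above the table).
- view_point (a point): Point in the air on the lens axis, 130 mm from the glass (camera_head x = y = 0, z = 130 mm): where the centre of the cast's underside belongs, with the cast's z along the camera's z and the cast's x along the camera's y (either way round).
- bowl: Bystander: red plastic mixing bowl, 144 mm wide, 115 mm tall; origin under its centre. Leave alone.
- cup: Bystander: pale green round cup, 84 mm wide, 75 mm tall; origin under its centre. Leave alone.
- jar: Bystander: white ceramic jar, 84 mm wide, 95 mm tall; origin under its centre. Leave alone.
- spatula: Bystander: spatula with wooden handle lying on the table, 0.28 m long; origin under its middle. Leave alone.
- old_cast: Bystander: finished terracotta-coloured trough of the same shape as the cast, 90 x 46 x 45 mm, on the table; origin under its centre. Leave alone.
- pitcher: Bystander: aluminium pouring mug, 100 mm wide plus its handle, 130 mm tall; origin under its centre. Leave alone.
- beaker: Bystander: clear plastic beaker, 72 mm wide, 70 mm tall; origin under its centre. Leave alone.
Things that resemble listed ones, but are neither listed nor needed, are in the scene too. What is shaped like the cast but blue or purple is not meant.

How it is judged:
By the outcome, as a careful person would: the job done as asked, in the order asked, and still so for the second after the job is handed in, while the arm keeps its last pose, push and grip.
It also fails if it takes over 72 s, if anything falls off the work surface, if the arm or the gripper's body presses on something with over 40 N, if the wrist force passes 120 N, or if a joint passes its speed limit or range.

## Working session

There is one attempt and no reset: what is moved stays moved. The work goes in short steps, Python scripts to look and compute and a shell command to move; the robot and the scene stay as the last step left them, time stands still between calls to the robot, and variables do not carry over. Pictures are saved under pics/ and viewed, at most 10 in all, crops included, and the job is handed in when it is done.

```bash
mkdir -p pics; cat > h.py <<'E'
import numpy as np, cv2
from scipy.spatial.transform import Rotation as R
from station import sensors, get_image, camera_model, job
def setup(name, st=None):
    m=camera_model(name)
    if name=="wrist":
        st=st or sensors.get_state(); W=np.eye(4); W[:3,:3]=R.from_rotvec(st["tool_rot"]).as_matrix(); W[:3,3]=st["ee_pos"]
        m["T"]=W@np.array(m["mount"])
    m["T"]=np.array(m["T"]); f=210/np.tan(np.radians(m["fovy"])/2)
    m["K"]=np.array([[f,0,m["cx"]],[0,f,m["cy"]],[0,0,1]]); m["D"]=np.array([m["k1"],0,0,0.]); return m
def ray(m,px):
    n=cv2.undistortPoints(np.array(px,float).reshape(-1,1,2),m["K"],m["D"]).reshape(-1,2)
    d=np.c_[n[:,0],-n[:,1],-np.ones(len(n))]@m["T"][:3,:3].T
    return m["T"][:3,3],d/np.linalg.norm(d,axis=1)[:,None]
def onz(m,px,z):
    o,d=ray(m,px); return o+d*((z-o[2])/d[:,2])[:,None]
def proj(m,P):
    P=np.atleast_2d(P).astype(float); p=(P-m["T"][:3,3])@m["T"][:3,:3]; q=p*[1,-1,-1]
    return cv2.projectPoints(q.reshape(-1,1,3),np.zeros(3),np.zeros(3),m["K"],m["D"])[0].reshape(-1,2)
def tri(ms,pxs):
    A=np.zeros((3,3));b=np.zeros(3)
    for m,p in zip(ms,pxs):
        o,d=ray(m,[p]); M=np.eye(3)-np.outer(d[0],d[0]); A+=M;b+=M@o
    return np.linalg.solve(A,b)
def shot(name,fn=None):
    st=sensors.get_state(); im=get_image(name); m=setup(name,st)
    if fn: cv2.imwrite("pics/"+fn,im[:,:,::-1])
    return im,m
E
python3 - <<'E'
from h import *
for n in ["scene","side","wrist"]:
    im,m=shot(n,n+"0.png"); print(n,m["fovy"],m["k1"],m["T"].round(2).tolist())
s=sensors.get_state();print({k:np.round(v,3).tolist() for k,v in s.items()})
E
```

```text
scene 46.92489737377121 -0.09745919233658673 [[0.79, -0.42, 0.44, 1187.19], [0.61, 0.55, -0.57, -912.66], [-0.0, 0.72, 0.69, 1222.14], [0.0, 0.0, 0.0, 1.0]]
side 44.98101958620676 0.0006709175856371235 [[0.81, 0.35, -0.46, -279.33], [-0.58, 0.49, -0.65, -1062.0], [0.0, 0.8, 0.6, 1132.75], [0.0, 0.0, 0.0, 1.0]]
wrist 60.352035799617354 -0.022183644551502832 [[1.0, -0.0, 0.0, 649.74], [0.0, 0.96, 0.29, 74.99], [-0.0, -0.29, 0.96, 382.89], [0.0, 0.0, 0.0, 1.0]]
{'time_s': 0.15, 'q': [-0.066, 0.537, -0.004, 1.539, 0.003, 1.067, -0.071], 'qvel': [0.001, -0.003, 0.001, -0.003, 0.0, -0.0, 0.002], 'tau': [0.002, -57.133, 0.992, -25.183, -0.056, 0.015, 0.0], 'ee_pos': [649.544, -0.019, 238.057], 'tool_rot': [-2.221, -2.221, 0.002], 'contact_force': [0.553, -0.042, -0.376], 'torque': [-0.003, 0.034, -0.015], 'grip_force': 0.0, 'grip_width': 1.001}
```

View pics/scene0.png

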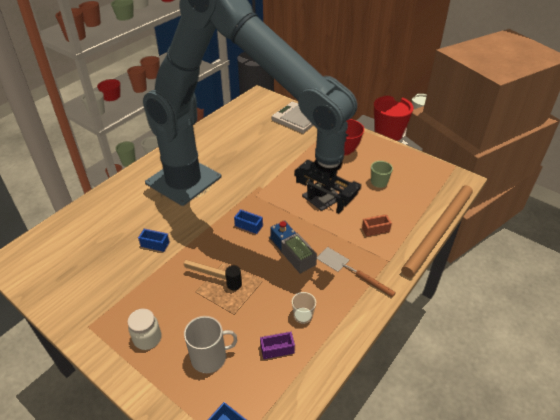

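View pics/side0.png

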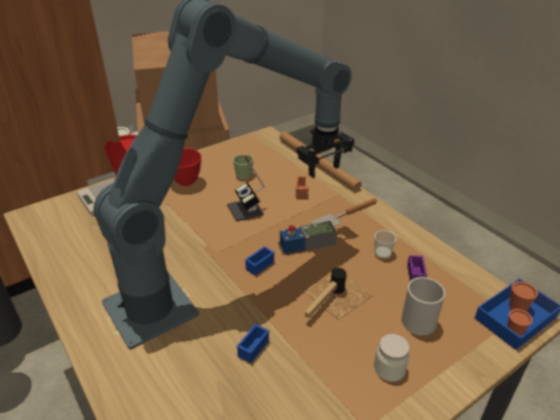

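```bash
python3 - <<'E'
from h import *
s=cv2.imread("pics/scene0.png");d=cv2.imread("pics/side0.png")
u=lambda im,x,y,w,h,k:cv2.resize(im[y:y+h,x:x+w],None,fx=k,fy=k,interpolation=cv2.INTER_CUBIC)
a=u(s,180,210,160,100,5);b=u(d,220,170,160,150,4)[:,:]
cv2.imwrite("pics/c1.png",a);cv2.imwrite("pics/c2.png",b)
E
```

```text
(no output)
```

View pics/c1.png

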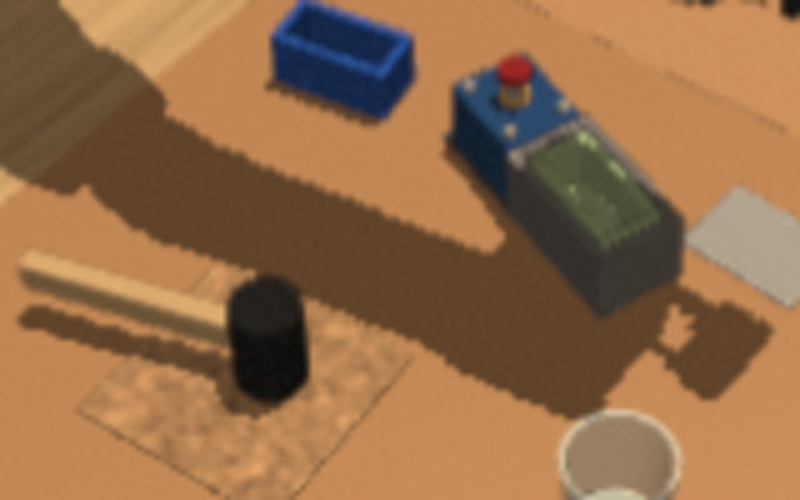

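View pics/c2.png

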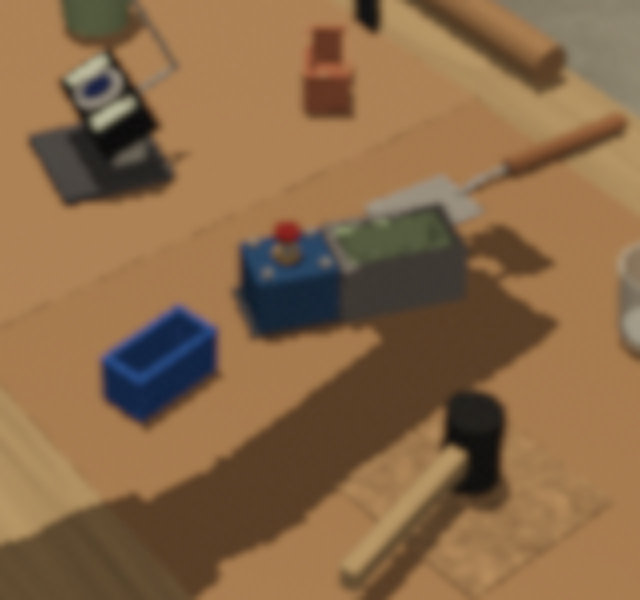

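```bash
python3 - <<'E'
from h import *
S=setup("scene");D=setup("side")
def both(n,a,b,z):
    print(n,"tri",tri([S,D],[a,b]).round(1),"S",onz(S,[a],z).round(1)[0],"D",onz(D,[b],z).round(1)[0])
both("pin",(283,223.4),(292,227.5),86)
both("head",(233,270.6),(338.5,273),74)
both("hend",(186,261),(307.5,311.5),51)
both("joint far",(296,233.6),(302.5,226.3),58)
both("joint near",(282.4,242),(305,232.5),58)
both("end far",(316.6,254),(331.2,221.2),58)
both("end near",(300,260),(336,234.5),58)
print("lens",onz(D,[(244,191.8)],85).round(1)); print("base c",onz(D,[(227,203),(237,220),(263,214.5),(250,200)],10).round(1))
for n,pts,m in(("matS",[(195,292),(262.5,281.3)],S),("matD",[(305,292.5),(372,295)],D)): print(n,onz(m,pts,4).round(1))
E
```

```text
pin tri [508.2 -20.5  83.3] S [508.6 -19.5  86. ] D [505.3 -26.6  86. ]
head tri [ 502.3 -263.2   69.7] S [ 503.9 -263.1   74. ] D [ 498.5 -269.1   74. ]
hend tri [ 345.6 -313.9   47.9] S [ 346.7 -312.8   51. ] D [ 343.4 -318.9   51. ]
joint far tri [557.6 -14.2  61.1] S [554.8  -8.8  58. ] D [559.1 -14.3  58. ]
joint near tri [540.3 -59.2  61.5] S [542.1 -66.2  58. ] D [545.8 -45.4  58. ]
end far tri [659.7 -42.7  55.5] S [659.6 -40.7  58. ] D [656.2 -49.3  58. ]
end near tri [632.  -97.2  50.9] S [632.5 -93.1  58. ] D [ 623.1 -113.4   58. ]
lens [[487.3 240.3  85. ]]
base c [[450.9 308.2  10. ]
 [427.  197.9  10. ]
 [521.2 170.7  10. ]
 [531.6 274.3  10. ]]
matS [[ 425.7 -360.3    4. ]
 [ 564.8 -198.8    4. ]]
matD [[ 411.1 -222.     4. ]
 [ 570.1 -348.3    4. ]]
```

View pics/wrist0.png

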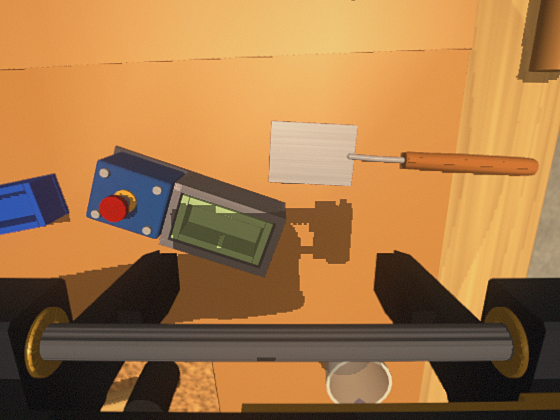

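```bash
python3 -m inch '[{"jaw":88,"offset":[-35,-24,0],"twist":0.16},{"jaw":88,"offset":[-75,-50,5],"twist":0.32},{"jaw":88,"offset":[-120,-80,10],"twist":0.48},{"jaw":88,"offset":[-165,-112,15],"twist":0.64},{"jaw":88,"offset":[-210,-144,20],"twist":0.8},{"jaw":88,"offset":[-250,-170,30],"twist":0.96},{"jaw":88,"offset":[-277,-188,40],"twist":1.12},{"jaw":88,"offset":[-277,-188,40],"twist":1.26},{"jaw":88,"offset":[-277,-188,40],"twist":1.26},{"jaw":88,"offset":[-277,-188,40],"twist":1.26}]'
python3 - <<'E'
from h import *
# earlier wrist picture, taken at start pose
W=setup("wrist",{"ee_pos":[649.5,0,238.1],"tool_rot":[-2.221,-2.221,0.002]})
print("pin",onz(W,[(113,209)],86).round(1),"box",onz(W,[(175,183),(285,209),(266,275),(160,243)],58).round(1).tolist())
im,m=shot("wrist","w1.png"); sc,S=shot("scene","scene1.png"); sd,D=shot("side","side1.png")
u=lambda im,x,y,w,h,k:cv2.resize(im[y:y+h,x:x+w],None,fx=k,fy=k,interpolation=cv2.INTER_CUBIC)
c=np.vstack([cv2.resize(im[:,:,::-1],(400,300)),u(sc[:,:,::-1],280,120,133,100,3)[:300,:400].copy()[:, :400] if 0 else cv2.resize(sc[120:220,280:413,::-1],(400,300),interpolation=cv2.INTER_CUBIC)])
e=np.vstack([cv2.resize(sd[130:230,200:333,::-1],(400,300),interpolation=cv2.INTER_CUBIC),cv2.resize(sc[200:300,180:313,::-1],(400,300),interpolation=cv2.INTER_CUBIC)])
cv2.imwrite("pics/k1.png",np.hstack([c,e]))
E
```

```text
time_s: 1.4
ee_pos: [462.4, -276.4, 198.7]
tool_rot: [-3.103, -0.492, -0.0]
contact_force: [0.4, 0.1, 0.4]
grip_width: 1.001
grip_force: 0.0
pin [[508.2 -18.7  86. ]] box [[556.0, -2.3, 58.0], [657.9, -27.5, 58.0], [639.4, -96.7, 58.0], [536.3, -62.3, 58.0]]
```

View pics/k1.png

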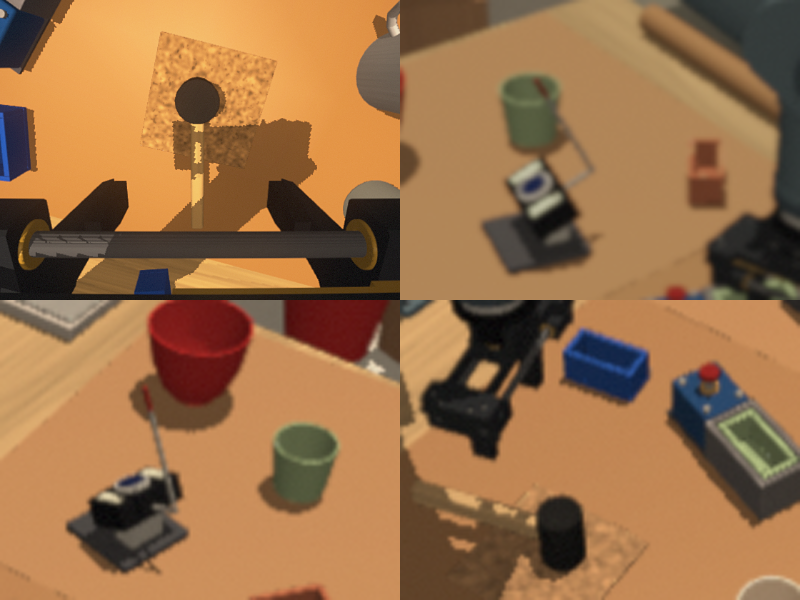

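```bash
python3 - <<'E'
from h import *
m=setup("wrist");S=setup("scene");D=setup("side")
s=sensors.get_state();Rm=R.from_rotvec(s["tool_rot"]).as_matrix();print(s["ee_pos"],Rm.round(3).tolist())
print("head",onz(m,[(279,141)],74).round(1),"handle",onz(m,[(277.5,230),(276,312)],51).round(1).tolist(),proj(m,[[*s["ee_pos"][:2],51]]))
lens=tri([S,D],[(324.3,181),(245,191)]);tip=tri([S,D],[(328.7,150.7),(246,157.3)]);rb=tri([S,D],[(337.3,188.3),(264,186.7)])
print("lens",lens.round(1),"tip",tip.round(1),"rb",rb.round(1))
print(onz(S,[(324.3,181)],85),onz(D,[(245,191)],85),onz(S,[(328.7,150.7)],235),onz(D,[(246,157.3)],235))
E
```

```text
[ 462.33121157 -276.57540048  198.79115621] [[0.951, 0.308, 0.0], [0.308, -0.951, 0.0], [0.0, -0.0, -1.0]]
head [[ 503.9 -265.6   74. ]] handle [[428.4, -289.1, 51.0], [350.2, -313.1, 51.0]] [[275.79312858 189.45728067]]
lens [494.4 245.4  83.3] tip [503.4 242.8 224.3] rb [561.1 224.7  92.2]
[[495.1763084  244.34964398  85.        ]] [[492.90856181 242.46981022  85.        ]] [[509.70106418 232.83004125 235.        ]] [[493.29354825 224.77824655 235.        ]]
```

```bash
python3 -m inch '[{"jaw":60,"offset":[3,2,40],"twist":-0.01},{"jaw":50,"offset":[3,2,80],"twist":-0.01},{"jaw":45,"offset":[3,2,120],"twist":-0.01},{"jaw":40,"offset":[3,2,155],"twist":-0.01},{"jaw":40,"offset":[3,2,178],"twist":-0.01},{"jaw":40,"offset":[3,2,178],"twist":-0.01},{"jaw":5,"offset":[3,2,178],"twist":-0.01},{"jaw":5,"offset":[3,2,178],"twist":-0.01},{"jaw":5,"offset":[3,2,178],"twist":-0.01},{"jaw":5,"offset":[3,2,178],"twist":-0.01}]'
```

```text
time_s: 2.8
ee_pos: [465.7, -277.9, 21.5]
tool_rot: [3.101, 0.502, 0.001]
contact_force: [-1.7, 2.3, 7.0]
grip_width: 0.177
grip_force: 29.7
```

```bash
python3 -m inch '[{"jaw":5,"offset":[0,0,-30],"twist":0},{"jaw":5,"offset":[0,0,-75],"twist":0},{"jaw":5,"offset":[8,-25,-110],"twist":0},{"jaw":5,"offset":[22,-70,-126],"twist":0},{"jaw":5,"offset":[38,-115,-126],"twist":0},{"jaw":5,"offset":[52,-160,-126],"twist":0},{"jaw":5,"offset":[66,-200,-126],"twist":0},{"jaw":5,"offset":[77,-233,-126],"twist":0},{"jaw":5,"offset":[77,-233,-126],"twist":0},{"jaw":5,"offset":[77,-233,-126],"twist":0}]'
python3 - <<'E'
from h import *
out=[]
s=sensors.get_state(); T=np.array(s["ee_pos"]); X=R.from_rotvec(s["tool_rot"]).as_matrix()[:,0]; print(s["contact_force"],s["torque"])
w,W=shot("wrist","w2.png");a,S=shot("scene","s2.png");b,D=shot("side","d2.png")
h=T+40*X
for z in (T[2]-17.5,T[2]+52.5): 
    for m in(S,D,W): print(z,proj(m,[[h[0],h[1],z]]).round(1))
c1=cv2.resize(a[190:265,240:340,::-1],(400,300),interpolation=cv2.INTER_CUBIC)
c2=cv2.resize(b[190:265,250:350,::-1],(400,300),interpolation=cv2.INTER_CUBIC)
cv2.imwrite("pics/k2.png",np.hstack([np.vstack([c1,c2]),np.vstack([cv2.resize(w[:,:,::-1],(400,300)),np.zeros((300,400,3),np.uint8)])]))
E
```

```text
time_s: 4.05
ee_pos: [464.9, -33.2, 146.7]
tool_rot: [3.101, 0.501, -0.0]
contact_force: [0.0, 0.4, -2.6]
grip_width: 0.178
grip_force: 30.0
[ 0.02888807  0.41382179 -2.59205917] [ 0.0030554   0.20658083 -0.02403685]
129.19449615312757 [[281.4 213.4]]
129.19449615312757 [[290.5 216.5]]
129.19449615312757 [[275.4 175.7]]
199.19449615312757 [[281.5 197.5]]
199.19449615312757 [[290.7 198.9]]
199.19449615312757 [[275.1 230.3]]
```

View pics/k2.png

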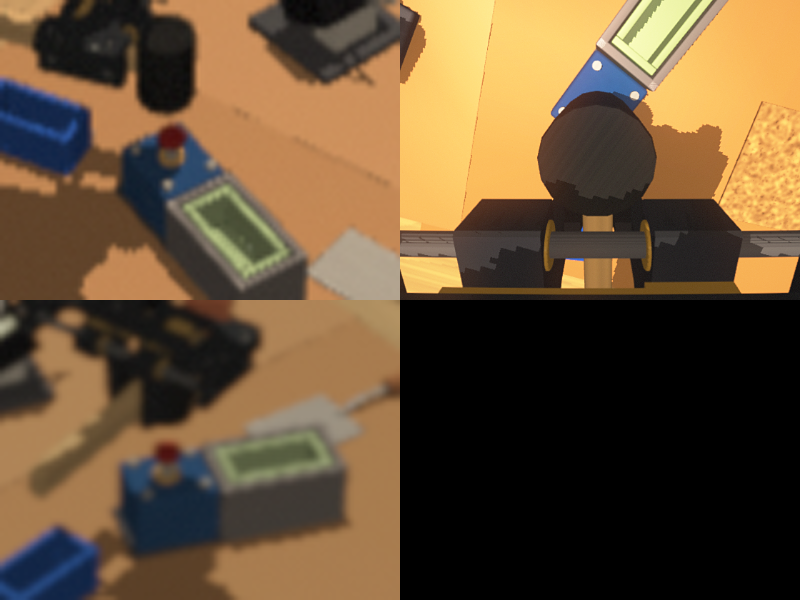

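```bash
python3 -m inch '[{"jaw":5,"offset":[5,1,0],"twist":0},{"jaw":5,"offset":[5,1,15],"twist":0},{"jaw":5,"offset":[5,1,35],"twist":0},{"jaw":5,"offset":[5,1,58],"twist":0},{"jaw":5,"offset":[5,1,64],"twist":0},{"jaw":5,"offset":[5,1,65],"twist":0},{"jaw":5,"offset":[5,1,65],"twist":0},{"jaw":5,"offset":[5,1,65],"twist":0},{"jaw":5,"offset":[5,1,65],"twist":0},{"jaw":5,"offset":[5,1,65],"twist":0}]'
python3 - <<'E'
from h import *
a,S=shot("scene","s3.png");b,D=shot("side","d3.png");w,W=shot("wrist","w3.png")
s=sensors.get_state();print(s["ee_pos"],s["torque"])
E
```

```text
time_s: 5.45
ee_pos: [468.8, -32.5, 81.6]
tool_rot: [-3.101, -0.501, 0.004]
contact_force: [-4.4, -0.7, 5.6]
grip_width: 0.174
grip_force: 30.0
[468.73578077 -32.45493183  81.5607121 ] [-0.13605638  0.92877565  0.04976326]
```

```bash
python3 -m inch '[{"jaw":5,"offset":[0,0,2],"twist":0},{"jaw":5,"offset":[0,0,4],"twist":0},{"jaw":5,"offset":[0,0,4],"twist":0},{"jaw":5,"offset":[0,0,6],"twist":0},{"jaw":5,"offset":[0,0,6],"twist":0},{"jaw":5,"offset":[0,0,6],"twist":0},{"jaw":5,"offset":[0,0,6],"twist":0},{"jaw":5,"offset":[0,0,6],"twist":0},{"jaw":5,"offset":[0,0,6],"twist":0},{"jaw":5,"offset":[0,0,6],"twist":0}]'
python3 - <<'E'
from h import *
s=sensors.get_state();print(s["ee_pos"],s["torque"])
w,W=shot("wrist","w4.png");a,S=shot("scene","s4.png");b,D=shot("side","d4.png")
c1=cv2.resize(a[190:265,240:340,::-1],(400,300),interpolation=cv2.INTER_CUBIC)
c2=cv2.resize(b[190:265,250:350,::-1],(400,300),interpolation=cv2.INTER_CUBIC)
cv2.imwrite("pics/k3.png",np.hstack([np.vstack([c1,c2]),np.vstack([cv2.resize(w[:,:,::-1],(400,300)),np.zeros((300,400,3),np.uint8)])]))
E
```

```text
time_s: 6.85
ee_pos: [466.4, -33.3, 75.7]
tool_rot: [-3.101, -0.499, 0.011]
contact_force: [-12.4, -3.4, 16.9]
grip_width: 0.186
grip_force: 31.6
[466.42632106 -33.27140456  75.66967533] [-0.45447693  2.27444346 -0.00849123]
```

View pics/k3.png

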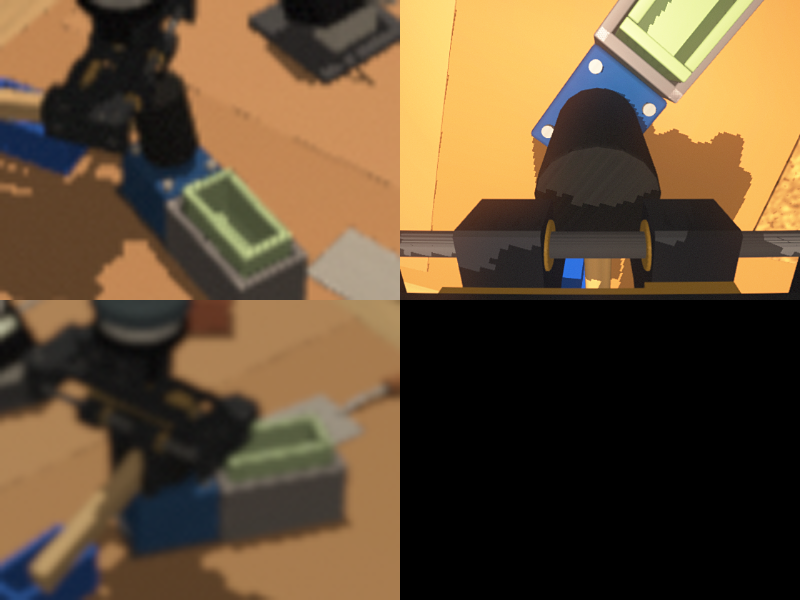

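```bash
python3 -m inch '[{"jaw":5,"offset":[0,0,-30],"twist":0},{"jaw":5,"offset":[0,0,-70],"twist":0},{"jaw":5,"offset":[-10,30,-85],"twist":0},{"jaw":5,"offset":[-24,70,-85],"twist":0},{"jaw":5,"offset":[-40,118,-85],"twist":0},{"jaw":5,"offset":[-56,166,-85],"twist":0},{"jaw":5,"offset":[-70,208,-85],"twist":0},{"jaw":5,"offset":[-78,232,-85],"twist":0},{"jaw":5,"offset":[-78,232,-85],"twist":0},{"jaw":5,"offset":[-78,232,-85],"twist":0}]'
cat > red.py <<'E'
from h import *
def pin():
    r=[]
    for n,(u,v) in (("scene",(283,226)),("side",(292,231))):
        im,m=shot(n,n+"_p.png"); h=cv2.cvtColor(im,cv2.COLOR_RGB2HSV)
        M=((h[...,0]<6)|(h[...,0]>174))&(h[...,1]>150)&(h[...,2]>60); Z=np.zeros_like(M);Z[v-12:v+16,u-12:u+13]=1;M&=Z
        y,x=np.nonzero(M); r.append((m,(x.mean(),y.mean()))); print(n,M.sum(),x.mean().round(1),y.mean().round(1),x.min(),x.max(),y.min(),y.max())
    print(tri([a for a,_ in r],[b for _,b in r]).round(1))
E
python3 - <<'E'
from red import *
pin()
# reference: start pictures
r=[]
for n,(u,v) in (("scene",(283,226)),("side",(292,231))):
    im=cv2.imread(f"pics/{n}0.png")[:,:,::-1].copy();m=setup(n);h=cv2.cvtColor(im,cv2.COLOR_RGB2HSV)
    M=((h[...,0]<6)|(h[...,0]>174))&(h[...,1]>150)&(h[...,2]>60);Z=np.zeros_like(M);Z[v-12:v+16,u-12:u+13]=1;M&=Z
    y,x=np.nonzero(M);r.append((m,(x.mean(),y.mean())));print(n,M.sum(),x.mean(),y.mean())
print("start",tri([a for a,_ in r],[b for _,b in r]).round(1))
S=setup("scene");D=setup("side");print("px expected 20mm drop", [(proj(m,[[508.2,-19.5,66]])-proj(m,[[508.2,-19.5,86]])).round(2) for m in(S,D)])
E
```

```text
time_s: 8.25
ee_pos: [469.0, -275.6, 160.1]
tool_rot: [-3.1, -0.503, 0.001]
contact_force: [-0.7, -0.1, -3.4]
grip_width: 0.179
grip_force: 30.1
scene 27 282.4 227.9 280 285 226 230
side 22 291.4 232.3 289 294 230 234
[506.5 -20.7  62.5]
scene 29 282.41379310344826 223.72413793103448
side 20 291.35 227.6
start [506.4 -20.5  82.4]
px expected 20mm drop [array([[-0.02,  4.22]]), array([[-0.08,  4.7 ]])]
```

```bash
python3 -m inch '[{"jaw":5,"offset":[-4,1,40],"twist":0},{"jaw":5,"offset":[-4,1,75],"twist":0},{"jaw":5,"offset":[-4,1,95],"twist":0},{"jaw":5,"offset":[-4,1,108],"twist":0},{"jaw":5,"offset":[-4,1,116],"twist":0},{"jaw":5,"offset":[-4,1,123],"twist":0},{"jaw":5,"offset":[-4,1,129],"twist":0},{"jaw":5,"offset":[-4,1,134],"twist":0},{"jaw":5,"offset":[-4,1,137],"twist":0},{"jaw":5,"offset":[-4,1,137],"twist":0}]'
```

```text
time_s: 9.6
ee_pos: [465.7, -279.0, 23.6]
tool_rot: [-3.101, -0.502, 0.0]
contact_force: [-0.1, 0.4, -3.4]
grip_width: 0.178
grip_force: 30.1
```

```bash
python3 -m inch '[{"jaw":5,"offset":[0,0,1],"twist":0},{"jaw":5,"offset":[0,0,2],"twist":0},{"jaw":5,"offset":[0,0,3],"twist":0},{"jaw":5,"offset":[0,0,4],"twist":0},{"jaw":5,"offset":[0,0,4],"twist":0},{"jaw":5,"offset":[0,0,4],"twist":0},{"jaw":5,"offset":[0,0,4],"twist":0},{"jaw":5,"offset":[0,0,4],"twist":0},{"jaw":5,"offset":[0,0,4],"twist":0},{"jaw":5,"offset":[0,0,4],"twist":0}]'
```

```text
time_s: 10.85
ee_pos: [465.8, -278.9, 19.7]
tool_rot: [3.101, 0.502, 0.0]
contact_force: [0.6, -1.0, -3.4]
grip_width: 0.183
grip_force: 30.1
```

```bash
python3 -m inch '[{"jaw":5,"offset":[0,0,1],"twist":0},{"jaw":5,"offset":[0,0,2],"twist":0},{"jaw":5,"offset":[0,0,3],"twist":0},{"jaw":5,"offset":[0,0,4],"twist":0},{"jaw":5,"offset":[0,0,5],"twist":0},{"jaw":5,"offset":[0,0,5],"twist":0},{"jaw":5,"offset":[0,0,5],"twist":0},{"jaw":5,"offset":[0,0,5],"twist":0},{"jaw":5,"offset":[0,0,5],"twist":0},{"jaw":5,"offset":[0,0,5],"twist":0}]'
python3 - <<'E'
from h import *
w,W=shot("wrist","w5.png");a,S=shot("scene","s5.png");b,D=shot("side","d5.png")
c1=cv2.resize(a[240:315,170:270,::-1],(400,300),interpolation=cv2.INTER_CUBIC)
c2=cv2.resize(b[250:340,290:410,::-1],(400,300),interpolation=cv2.INTER_CUBIC)
c3=cv2.resize(a[220:280,265:345,::-1],(400,300),interpolation=cv2.INTER_CUBIC)
cv2.imwrite("pics/k4.png",np.hstack([np.vstack([c1,c2]),np.vstack([cv2.resize(w[:,:,::-1],(400,300)),c3])]))
E
```

```text
time_s: 12.1
ee_pos: [466.2, -279.1, 16.7]
tool_rot: [-3.101, -0.501, -0.002]
contact_force: [-4.9, 4.2, 22.2]
grip_width: 0.177
grip_force: 30.0
```

View pics/k4.png

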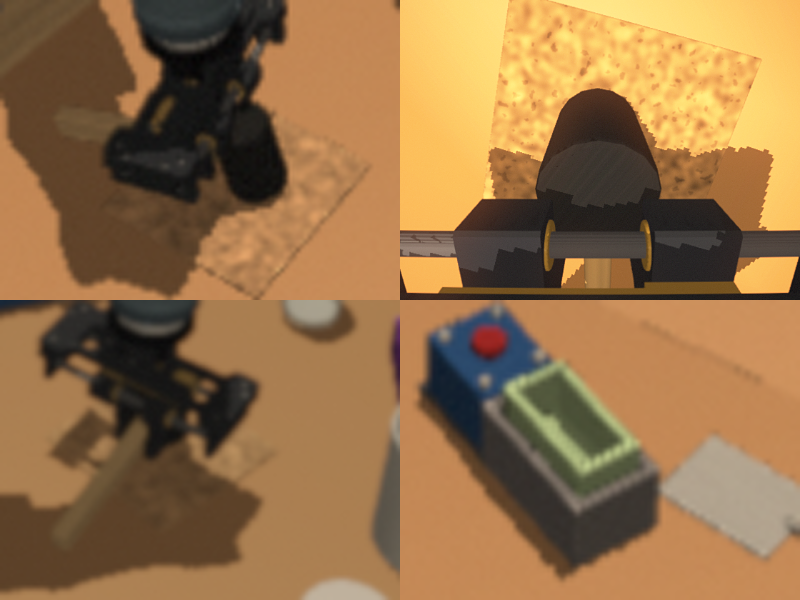

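```bash
python3 -m inch '[{"jaw":5,"offset":[0,0,-1],"twist":0},{"jaw":30,"offset":[0,0,-1],"twist":0},{"jaw":40,"offset":[0,0,-1],"twist":0},{"jaw":40,"offset":[0,0,-1],"twist":0},{"jaw":40,"offset":[0,0,-1],"twist":0},{"jaw":40,"offset":[0,0,-20],"twist":0},{"jaw":40,"offset":[0,0,-60],"twist":0},{"jaw":40,"offset":[0,0,-110],"twist":0},{"jaw":40,"offset":[0,0,-160],"twist":0},{"jaw":40,"offset":[0,0,-180],"twist":0}]'
python3 - <<'E'
from h import *
w,W=shot("wrist","w6.png");a,S=shot("scene","s6.png")
# head: dark blob in wrist picture above the fingers; compare with the expected disc of a standing mallet
g=w.max(2); M=(g<70).astype(np.uint8); M[255:]=0
n,l,st,c=cv2.connectedComponentsWithStats(M); 
for i in range(1,n):
    if st[i,4]>400: print(st[i],c[i].round(1),onz(W,[c[i]],74).round(1))
s=sensors.get_state();print(s["ee_pos"])
for z in(4,74): print(z,proj(W,[[503.5,-265.5,z],[503.5+24,-265.5,z]]).round(1).tolist(),proj(S,[[503.5,-265.5,z]]).round(1))
g=a.max(2);M=(g<60).astype(np.uint8);Z=np.zeros_like(M);Z[255:300,215:255]=1;n,l,st,c=cv2.connectedComponentsWithStats(M*Z)
print(st[1:],c[1:])
E
```

```text
time_s: 13.5
ee_pos: [467.0, -279.9, 199.0]
tool_rot: [3.099, 0.501, 0.007]
contact_force: [0.3, 0.6, -0.1]
grip_width: 0.452
grip_force: 0.0
[   0    0   82  106 4549] [32.6 44.2] [[519.  -84.7  74. ]]
[248 144  56  29 427] [281.5 161.9] [[ 494.8 -275.6   74. ]]
[ 467.23520886 -279.86997539  198.1993918 ]
4 [[272.8, 136.8], [281.0, 111.6]] [[233.9 285.1]]
74 [[272.3, 146.7], [282.6, 115.3]] [[232.4 271. ]]
[[226 267  16  25 319]] [[233.5830721  279.10031348]]
```

```bash
python3 -m inch '[{"jaw":40,"offset":[30,-20,0],"twist":-0.14},{"jaw":40,"offset":[65,-44,0],"twist":-0.28},{"jaw":40,"offset":[100,-68,0],"twist":-0.42},{"jaw":40,"offset":[135,-92,0],"twist":-0.56},{"jaw":40,"offset":[170,-116,0],"twist":-0.7},{"jaw":40,"offset":[205,-140,0],"twist":-0.84},{"jaw":40,"offset":[232,-156,0],"twist":-0.96},{"jaw":40,"offset":[232,-156,0],"twist":-0.96},{"jaw":40,"offset":[232,-156,0],"twist":-0.96},{"jaw":40,"offset":[232,-156,0],"twist":-0.96}]'
python3 - <<'E'
from h import *
s=sensors.get_state();print(s["ee_pos"],s["q"])
Rm=R.from_rotvec(s["tool_rot"]).as_matrix();print("toolx yaw",np.degrees(np.arctan2(Rm[1,0],Rm[0,0])))
w,W=shot("wrist","w7.png");a,S=shot("scene","s7.png");b,D=shot("side","d7.png")
for n,im,m in(("w",w,W),("s",a,S),("d",b,D)):
    e=proj(m,[[593,-45.5,77]])[0]; h=cv2.cvtColor(im,cv2.COLOR_RGB2HSV)
    M=((h[...,0]>32)&(h[...,0]<60)&(h[...,1]>30)).astype(np.uint8)*255
    q,l,st,c=cv2.connectedComponentsWithStats(M); k=[i for i in range(1,q) if st[i,4]>100]; i=min(k,key=lambda i:np.hypot(*(c[i]-e)))
    cs=max(cv2.findContours((l==i).astype(np.uint8),cv2.RETR_EXTERNAL,cv2.CHAIN_APPROX_NONE)[0],key=cv2.contourArea)
    ap=cv2.approxPolyDP(cv2.convexHull(cs),3 if n!="w" else 8,True).reshape(-1,2)
    print(n,e.round(1),st[i],[(p.tolist(),onz(m,[p],77).round(1)[0][:2].tolist()) for p in ap])
E
```

```text
time_s: 14.85
ee_pos: [635.8, -59.4, 194.5]
tool_rot: [2.522, 1.873, -0.002]
contact_force: [0.3, 0.4, 0.1]
grip_width: 0.456
grip_force: 0.0
[635.82145871 -59.44539338 194.48855388] [-0.04800082  0.5644012   0.10060951  1.61328714 -0.06414097  0.96810235
 -0.21933703]
toolx yaw 73.21993995496562
w [216.7 197.6] [ 163  165  120   68 4802] [([282, 176], [645.0, -43.8]), ([279, 232], [630.1, -85.7]), ([166, 227], [547.3, -56.5]), ([164, 170], [562.7, -14.2])]
s [299.  241.4] [286 233  27  27 401] [([294, 233], [558.3, -25.4]), ([312, 252], [652.0, -56.9]), ([301, 259], [641.6, -101.3]), ([286, 242], [561.7, -73.0]), ([286, 237], [548.5, -55.5])]
d [316.3 222.9] [305 219  28  16 328] [([330, 221], [637.1, -64.0]), ([330, 231], [602.8, -105.0]), ([308, 234], [534.4, -75.1]), ([305, 229], [542.3, -49.0]), ([308, 223], [570.0, -29.5])]
```

```bash
cat > top.py <<'E'
from h import *
def top(w,W,z,e):
    h=cv2.cvtColor(w,cv2.COLOR_RGB2HSV);M=((h[...,0]>32)&(h[...,0]<60)&(h[...,1]>30)).astype(np.uint8)
    q,l,st,c=cv2.connectedComponentsWithStats(M);i=min([i for i in range(1,q) if st[i,4]>800],key=lambda i:np.hypot(*(c[i]-e)))
    cs=max(cv2.findContours((l==i).astype(np.uint8),cv2.RETR_EXTERNAL,cv2.CHAIN_APPROX_NONE)[0],key=cv2.contourArea).reshape(-1,2)
    P=onz(W,cs,z)[:,:2].astype(np.float32); r=cv2.minAreaRect(P); return r,M
E
python3 - <<'E'
from top import *
w=cv2.imread("pics/w7.png")[:,:,::-1].copy();W=setup("wrist")
r,M=top(w,W,77,(217,198));print(r)
# long edges of red pin in wrist view, box silhouette: grey, pin red
h=cv2.cvtColor(w,cv2.COLOR_RGB2HSV);R_=((h[...,0]<6)|(h[...,0]>174))&(h[...,1]>150)&(h[...,2]>60);R_[260:]=0
q,l,st,c=cv2.connectedComponentsWithStats(R_.astype(np.uint8))
for i in range(1,q):
    if st[i,4]>60: print("red",st[i],onz(W,[c[i]],66).round(1))
B=((h[...,0]>100)&(h[...,0]<125)&(h[...,1]>120)).astype(np.uint8)
q,l,st,c=cv2.connectedComponentsWithStats(B)
for i in range(1,q):
    if st[i,4]>300:
        P=onz(W,np.argwhere(l==i)[:,::-1],58)[:,:2].astype(np.float32);print("blue",st[i],cv2.minAreaRect(P))
for y in range(120,250,6): print(''.join('#' if v else '.' for v in M[y,150:300:2]))
E
```

```text
((597.2352294921875, -47.51908874511719), (49.262428283691406, 89.3478775024414), 70.05374908447266)
red [ 91 178  32  30 721] [[508.8 -18.2  66. ]]
blue [  67  154   91   72 4360] ((510.2542724609375, -18.910140991210938), (57.40050506591797, 69.2940444946289), 70.79026794433594)
blue [   0  205   39   64 1404] ((414.4731140136719, -36.380977630615234), (60.4139518737793, 32.47450256347656), 60.36439895629883)
...........................................................................
...........................................................................
...........................................................................
...........................................................................
...........................................................................
...........................................................................
...........................................................................
...........................................................................
...............##.#.##..#.........#.................#....#.................
.
[... 286 characters left out ...]
####.##.........
.......#####......###################################.############.........
........####..#...#####################################.##########.........
........####..#...##...##...##...##..###..####..####..##..########.........
........##.......#...........#.##.##.####..##.#.###.#.##...#######.........
........#..####......##.########..#..#.#..#####.#.#####.#...##.............
...............#...###.###.###.#.#####################.##.###..#...........
...........................................................................
...........................................................................
...........................................................................
```

```bash
python3 -m inch '[{"jaw":40,"offset":[-3.5,2,40],"twist":0.047},{"jaw":40,"offset":[-3.5,2,80],"twist":0.047},{"jaw":40,"offset":[-3.5,2,110],"twist":0.047},{"jaw":40,"offset":[-3.5,2,125],"twist":0.047},{"jaw":40,"offset":[-3.5,2,132],"twist":0.047},{"jaw":40,"offset":[-3.5,2,132],"twist":0.047},{"jaw":2,"offset":[-3.5,2,132],"twist":0.047},{"jaw":2,"offset":[-3.5,2,132],"twist":0.047},{"jaw":2,"offset":[-3.5,2,132],"twist":0.047},{"jaw":2,"offset":[-3.5,2,132],"twist":0.047}]'
```

```text
time_s: 16.25
ee_pos: [637.5, -61.6, 62.9]
tool_rot: [-2.562, -1.817, 0.0]
contact_force: [-1.6, 0.6, 1.1]
grip_width: 0.073
grip_force: 30.0
```

```bash
python3 -m inch '[{"jaw":2,"offset":[0,0,-4],"twist":0},{"jaw":2,"offset":[0,0,-9],"twist":0},{"jaw":2,"offset":[0,0,-15],"twist":0},{"jaw":2,"offset":[0,0,-22],"twist":0},{"jaw":2,"offset":[0,0,-30],"twist":0},{"jaw":2,"offset":[0,0,-40],"twist":0},{"jaw":2,"offset":[0,0,-55],"twist":0},{"jaw":2,"offset":[0,0,-70],"twist":0},{"jaw":2,"offset":[0,0,-70],"twist":0},{"jaw":2,"offset":[0,0,-70],"twist":0}]'
python3 - <<'E'
from top import *
s=sensors.get_state();print(s["ee_pos"],s["contact_force"],s["torque"])
w,W=shot("wrist","w8.png");a,S=shot("scene","s8.png");b,D=shot("side","d8.png")
try: print(top(w,W,s["ee_pos"][2]+15,(217,210))[0])
except Exception as e: print(e)
E
```

```text
time_s: 17.5
ee_pos: [637.5, -61.6, 132.6]
tool_rot: [-2.562, -1.817, 0.0]
contact_force: [0.8, 0.3, -2.4]
grip_width: 0.071
grip_force: 30.0
[637.45404815 -61.61682561 132.59148745] [ 0.81400178  0.28749085 -2.40173752] [-0.010792   -0.01645558  0.04968366]
((602.3973388671875, -39.651893615722656), (50.418426513671875, 88.13410949707031), 70.66253662109375)
```

```bash
python3 -m inch '[{"jaw":2,"offset":[-15,0,0],"twist":0},{"jaw":2,"offset":[-35,0,0],"twist":0},{"jaw":2,"offset":[-52,0,0],"twist":0},{"jaw":2,"offset":[-62,0,0],"twist":0},{"jaw":2,"offset":[-62,0,10],"twist":0},{"jaw":2,"offset":[-62,0,28],"twist":0},{"jaw":2,"offset":[-62,0,42],"twist":0},{"jaw":2,"offset":[-62,0,47.5],"twist":0},{"jaw":2,"offset":[-62,0,47.5],"twist":0},{"jaw":2,"offset":[-62,0,47.5],"twist":0}]'
python3 - <<'E'
from h import *
shot("wrist","w9.png");shot("scene","s9.png");shot("side","d9.png")
E
```

```text
time_s: 18.9
ee_pos: [617.6, -120.2, 85.6]
tool_rot: [2.562, 1.817, 0.001]
contact_force: [-0.1, 0.2, -1.2]
grip_width: 0.079
grip_force: 30.0
```

```bash
python3 -m inch '[{"jaw":2,"offset":[3,0,0],"twist":0},{"jaw":2,"offset":[6,0,0],"twist":0},{"jaw":2,"offset":[8,0,0],"twist":0},{"jaw":2,"offset":[10,0,0],"twist":0},{"jaw":2,"offset":[12,0,0],"twist":0},{"jaw":2,"offset":[14,0,0],"twist":0},{"jaw":2,"offset":[16,0,0],"twist":0},{"jaw":2,"offset":[18,0,0],"twist":0},{"jaw":2,"offset":[19,0,0],"twist":0},{"jaw":2,"offset":[19,0,0],"twist":0}]'
```

```text
time_s: 20.3
ee_pos: [622.3, -107.5, 86.1]
tool_rot: [2.562, 1.812, -0.007]
contact_force: [-5.2, -9.7, 6.0]
grip_width: 0.078
grip_force: 31.4
```

```bash
python3 -m inch '[{"jaw":2,"offset":[1,0,0],"twist":0},{"jaw":2,"offset":[2,0,0],"twist":0},{"jaw":2,"offset":[3,0,0],"twist":0},{"jaw":2,"offset":[4,0,0],"twist":0},{"jaw":2,"offset":[5,0,0],"twist":0},{"jaw":2,"offset":[6,0,0],"twist":0},{"jaw":2,"offset":[7,0,0],"twist":0},{"jaw":2,"offset":[7,0,0],"twist":0},{"jaw":2,"offset":[7,0,0],"twist":0},{"jaw":2,"offset":[7,0,0],"twist":0}]'
python3 - <<'E'
from h import *
s=sensors.get_state();print(s["torque"],R.from_rotvec(s["tool_rot"]).as_matrix()[:,2])
w,W=shot("wrist","w10.png");a,S=shot("scene","s10.png");b,D=shot("side","d10.png")
w0=cv2.imread("pics/w9.png")
B=lambda im:cv2.resize(im,(400,300))
cv2.imwrite("pics/k5.png",np.vstack([np.hstack([B(w0[100:310,140:420]),B(w[100:310,140:420,::-1])]),np.hstack([cv2.resize(a[215:290,270:370,::-1],(400,300),interpolation=cv2.INTER_CUBIC),cv2.resize(b[200:275,270:370,::-1],(400,300),interpolation=cv2.INTER_CUBIC)])]))
E
```

```text
time_s: 21.55
ee_pos: [624.2, -102.9, 86.3]
tool_rot: [2.561, 1.81, -0.01]
contact_force: [-6.4, -13.1, 8.5]
grip_width: 0.078
grip_force: 38.3
[-3.19305192  1.5821978   0.33120217] [-0.00219125 -0.0079793  -0.99996576]
```

View pics/k5.png

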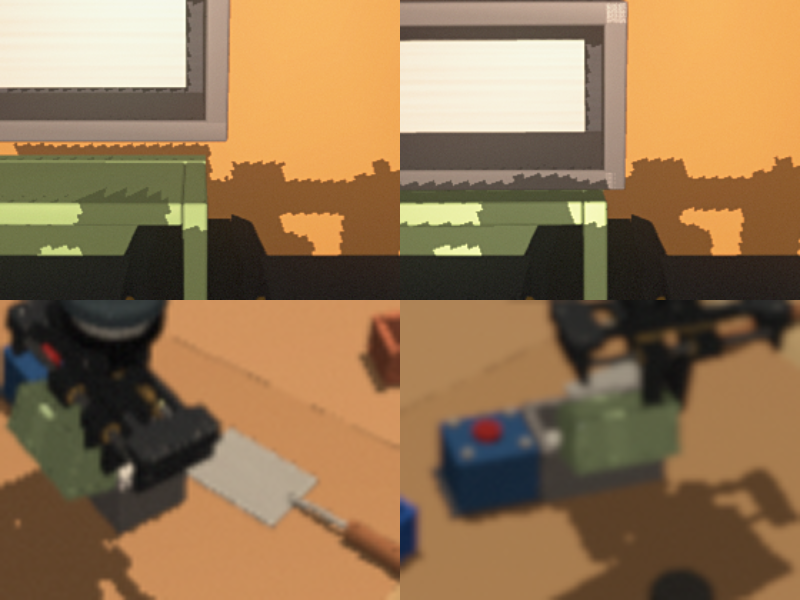

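```bash
python3 -m inch '[{"jaw":2,"offset":[-8,0,0],"twist":0},{"jaw":2,"offset":[-20,0,0],"twist":0},{"jaw":2,"offset":[-32,0,0],"twist":0},{"jaw":2,"offset":[-36,0,-15],"twist":0},{"jaw":2,"offset":[-36,0,-40],"twist":0},{"jaw":2,"offset":[-36,0,-70],"twist":0},{"jaw":2,"offset":[-36,0,-90],"twist":0},{"jaw":2,"offset":[-36,0,-90],"twist":0},{"jaw":2,"offset":[-36,0,-90],"twist":0},{"jaw":2,"offset":[-36,0,-90],"twist":0}]'
cat > tilt.py <<'E'
from h import *
I=setup("wrist",{"ee_pos":[0,0,0],"tool_rot":[0,0,0]})  # tool frame
def prof(fn):
    im=cv2.imread("pics/"+fn); h=cv2.cvtColor(im,cv2.COLOR_BGR2HSV)
    for c in (170,190,210,230):
        print(fn,c,' '.join(f"{r}:{h[r,c,0]},{h[r,c,1]},{h[r,c,2]}" for r in range(186,282,3)))
E
python3 - <<'E'
from tilt import *
shot("wrist","w11.png");shot("scene","s11.png");shot("side","d11.png")
import tilt
for f in("w9.png","w11.png"):
    im=cv2.imread("pics/"+f);h=cv2.cvtColor(im,cv2.COLOR_BGR2HSV)
    for c in(190,215):print(f,c,' '.join(f"{r}:{h[r,c,0]},{h[r,c,1]},{h[r,c,2]}" for r in range(196,284,2)))
# plane geometry: tool x, z at column 200
for r in (200,210.6,220,230,242,257.5,270): o,d=ray(I,[(200,r)]);print(r,o.round(1),d.round(3))
print(sensors.get_state()["contact_force"])
E
```

```text
time_s: 22.95
ee_pos: [613.2, -129.4, 174.1]
tool_rot: [-2.561, -1.817, 0.002]
contact_force: [0.6, -0.2, -1.8]
grip_width: 0.077
grip_force: 36.7
w9.png 190 196:13,54,155 198:11,53,129 200:15,166,244 202:13,158,158 204:15,166,129 206:15,163,130 208:21,128,120 210:34,97,110 212:34,94,139 214:32,94,108 216:32,95,105 218:33,94,106 220:34,93,110 222:33,91,112 224:33,102,110 226:35,91,112 228:35,94,109 230:34,94,109 232:35,94,109 234:33,91,112 236:34,94,114 238:34,90,111 240:32,99,103 242:34,100,176 244:34,94,224 246:33,94,220 248:35,97,219 250:34,97,213 252:35,99,217 254:34,98,213 256:35,97,208 258:34,96,114 260:36,92,119 262:35,101,116 264:35,98,117 266:34,103,114 268:35,101,116 270:35,98,115 272:34,98,112 274:34,99,213 276:34,98,216 278:34,96,164 280:45,66,31 282:20,44,35
w9.png 215 196:12,55,157 198:10,49,131 200:16,164,244 202:15,170,248 204:15,160,129 206:13,155,133 208:19,135,123 210:35,94,108 212:33,93,142 214:34,92,116 216:31,87,106 218:34,94,111 220:33,100,110 222:31,94,108 224:34,98,112 226:34,92,111 228:34,93,113 230:33,88,110 232:34,95,110 234:33,95,110 236:35,96,112 238:33,
[... 1303 characters left out ...]
102 242:33,89,132 244:33,92,128 246:33,88,128 248:33,93,126 250:32,87,126 252:33,96,125 254:33,88,125 256:33,93,110 258:35,84,130 260:34,96,127 262:34,93,126 264:35,87,129 266:33,85,129 268:34,95,126 270:33,94,125 272:34,93,124 274:35,88,127 276:36,94,128 278:33,78,98 280:15,65,39 282:30,54,38
200 [  75.     0.2 -144.9] [[-0.271 -0.207  0.94 ]]
210.6 [  75.     0.2 -144.9] [[-0.299 -0.207  0.932]]
220 [  75.     0.2 -144.9] [[-0.323 -0.207  0.923]]
230 [  75.     0.2 -144.9] [[-0.348 -0.207  0.914]]
242 [  75.     0.2 -144.9] [[-0.379 -0.206  0.902]]
257.5 [  75.     0.2 -144.9] [[-0.416 -0.205  0.886]]
270 [  75.     0.2 -144.9] [[-0.446 -0.204  0.871]]
[ 0.49046349  0.49391124 -1.98260483]
```

```bash
python3 -m inch '[{"jaw":2,"offset":[0,0,30],"twist":0},{"jaw":2,"offset":[0,0,65],"twist":0},{"jaw":2,"offset":[0,0,85],"twist":0},{"jaw":2,"offset":[0,0,90],"twist":0},{"jaw":2,"offset":[5,0,90],"twist":0},{"jaw":2,"offset":[12,0,90],"twist":0},{"jaw":2,"offset":[18,0,90],"twist":0},{"jaw":2,"offset":[24,0,90],"twist":0},{"jaw":2,"offset":[28,0,90],"twist":0},{"jaw":2,"offset":[32,0,90],"twist":0}]' && python3 -m inch '[{"jaw":2,"offset":[1,0,0],"twist":0},{"jaw":2,"offset":[3,0,0],"twist":0},{"jaw":2,"offset":[4,0,0],"twist":0},{"jaw":2,"offset":[6,0,0],"twist":0},{"jaw":2,"offset":[7,0,0],"twist":0},{"jaw":2,"offset":[8,0,0],"twist":0},{"jaw":2,"offset":[9,0,0],"twist":0},{"jaw":2,"offset":[10,0,0],"twist":0},{"jaw":2,"offset":[10,0,0],"twist":0},{"jaw":2,"offset":[10,0,0],"twist":0}]'
```

```text
time_s: 24.35
ee_pos: [623.5, -103.3, 85.5]
tool_rot: [2.561, 1.814, -0.007]
contact_force: [-4.0, -11.6, 4.0]
grip_width: 0.079
grip_force: 37.5
time_s: 25.6
ee_pos: [625.7, -97.0, 85.7]
tool_rot: [2.562, 1.81, -0.011]
contact_force: [-5.4, -12.7, 5.1]
grip_width: 0.075
grip_force: 37.8
```

```bash
python3 -m inch '[{"jaw":2,"offset":[-8,0,0],"twist":0},{"jaw":2,"offset":[-20,0,0],"twist":0},{"jaw":2,"offset":[-32,0,0],"twist":0},{"jaw":2,"offset":[-40,0,-15],"twist":0},{"jaw":2,"offset":[-40,0,-40],"twist":0},{"jaw":2,"offset":[-40,0,-70],"twist":0},{"jaw":2,"offset":[-40,0,-90],"twist":0},{"jaw":2,"offset":[-40,0,-90],"twist":0},{"jaw":2,"offset":[-40,0,-90],"twist":0},{"jaw":2,"offset":[-40,0,-90],"twist":0}]'
python3 - <<'E'
from h import *
shot("wrist","w12.png");shot("scene","s12.png");shot("side","d12.png")
for f in("w9.png","w11.png","w12.png"):
    im=cv2.imread("pics/"+f);h=cv2.cvtColor(im,cv2.COLOR_BGR2HSV)
    for c in((165,190,260) if f!="w12.png" else (165,190,215,260)):
        g=(h[:,c,0]>=24)&(h[:,c,0]<=45)&(h[:,c,1]>55)
        v=h[:,c,2].astype(int);e=[(r,v[r+1]-v[r-1]) for r in range(205,300) if abs(v[r+1]-v[r-1])>22]
        print(f,c,"first green",np.nonzero(g[200:])[0][:1]+200,e)
E
```

```text
time_s: 26.85
ee_pos: [613.8, -127.6, 174.2]
tool_rot: [-2.561, -1.817, 0.002]
contact_force: [0.1, -0.2, -1.4]
grip_width: 0.076
grip_force: 37.3
w9.png 165 first green [209] [(211, np.int64(29)), (212, np.int64(42)), (213, np.int64(-30)), (214, np.int64(-28)), (241, np.int64(75)), (242, np.int64(97)), (243, np.int64(43)), (256, np.int64(-71)), (257, np.int64(-95)), (258, np.int64(-26)), (277, np.int64(-27)), (278, np.int64(-76)), (279, np.int64(-56))]
w9.png 190 first green [209] [(210, np.int64(-23)), (211, np.int64(29)), (212, np.int64(51)), (213, np.int64(-31)), (214, np.int64(-36)), (241, np.int64(73)), (242, np.int64(114)), (243, np.int64(48)), (256, np.int64(-65)), (257, np.int64(-94)), (258, np.int64(-36)), (273, np.int64(101)), (274, np.int64(87)), (277, np.int64(-52)), (278, np.int64(-164)), (279, np.int64(-133))]
w9.png 260 first green [209] [(208, np.int64(-26)), (211, np.int64(26)), (212, np.int64(59)), (214, np.int64(-59)), (241, np.int64(57)), (242, np.int64(101)), (243, np.int64(62)), (256, np.int64(-78)), (257, np.int64(-181)), (258, np.int64(-104))]
w11.png 165 fir
[... 1772 characters left out ...]
115)), (252, np.int64(-98)), (253, np.int64(-23)), (255, np.int64(37)), (275, np.int64(49)), (276, np.int64(126)), (277, np.int64(29)), (278, np.int64(-182)), (279, np.int64(-164))]
w12.png 215 first green [236] [(205, np.int64(-25)), (234, np.int64(-33)), (235, np.int64(-30)), (251, np.int64(-44)), (252, np.int64(-32)), (255, np.int64(42)), (256, np.int64(29)), (278, np.int64(-89)), (279, np.int64(-70))]
w12.png 260 first green [236] [(235, np.int64(28)), (236, np.int64(65)), (237, np.int64(66)), (238, np.int64(31)), (240, np.int64(-76)), (241, np.int64(-73)), (242, np.int64(77)), (243, np.int64(77)), (251, np.int64(-101)), (252, np.int64(-154)), (253, np.int64(-105)), (254, np.int64(-28))]
```

```bash
python3 -m inch '[{"jaw":2,"offset":[0,0,-20],"twist":-0.03},{"jaw":2,"offset":[5,-2,-45],"twist":-0.1},{"jaw":2,"offset":[15,-6,-70],"twist":-0.18},{"jaw":2,"offset":[30,-13,-95],"twist":-0.27},{"jaw":2,"offset":[50,-22,-115],"twist":-0.36},{"jaw":2,"offset":[75,-33,-125],"twist":-0.46},{"jaw":2,"offset":[100,-44,-126],"twist":-0.56},{"jaw":2,"offset":[125,-55,-126],"twist":-0.66},{"jaw":2,"offset":[145,-64,-126],"twist":-0.75},{"jaw":2,"offset":[157,-69,-126],"twist":-0.8}]' && python3 - <<'E'
from h import *
s=sensors.get_state();Rm=R.from_rotvec(s["tool_rot"]).as_matrix()
t=np.array([590,214,300])-s["ee_pos"];print((Rm.T@t).round(1),np.degrees(np.arctan2(Rm[1,0],Rm[0,0])),s["q"])
E
```

```text
time_s: 28.25
ee_pos: [601.0, 44.5, 300.9]
tool_rot: [-1.648, -2.674, 0.0]
contact_force: [0.3, -0.4, -1.2]
grip_width: 0.074
grip_force: 37.2
[156.3  66.3   1. ] 116.70537214437292 [-0.07739078  0.4003913  -0.09582189  1.59580485  0.04046274  1.14794284
  0.28378787]
```

```bash
python3 -m inch '[{"jaw":2,"offset":[10,4,0],"twist":-0.06},{"jaw":2,"offset":[28,12,0],"twist":-0.16},{"jaw":2,"offset":[50,21,0],"twist":-0.27},{"jaw":2,"offset":[75,32,0],"twist":-0.4},{"jaw":2,"offset":[100,42,0],"twist":-0.53},{"jaw":2,"offset":[122,52,0],"twist":-0.64},{"jaw":2,"offset":[140,60,0],"twist":-0.74},{"jaw":2,"offset":[152,65,0],"twist":-0.79},{"jaw":2,"offset":[156,66,0],"twist":-0.81},{"jaw":2,"offset":[156,66,0],"twist":-0.81}]' && python3 - <<'E'
from h import *
s=sensors.get_state();Rm=R.from_rotvec(s["tool_rot"]).as_matrix();print("yawX",np.degrees(np.arctan2(Rm[1,0],Rm[0,0])))
w,W=shot("wrist","w13.png");shot("scene","s13.png");shot("side","d13.png")
print("expect lens",proj(W,[[494.5,244,85]]),"tip",proj(W,[[502.6,241.5,233]]))
h=cv2.cvtColor(w,cv2.COLOR_RGB2HSV)
def blobs(n,M,z,mn,roi=(0,240)):
    M=M.astype(np.uint8);M[roi[1]:]=0
    q,l,st,c=cv2.connectedComponentsWithStats(M)
    for i in range(1,q):
        if st[i,4]>mn: print(n,st[i],c[i].round(1),onz(W,[c[i]],z).round(1)[0][:2], [np.round(v,1) for v in cv2.minAreaRect(onz(W,np.argwhere(l==i)[:,::-1],z)[:,:2].astype(np.float32))])
blobs("blue",(h[...,0]>100)&(h[...,0]<130)&(h[...,1]>80),85,15)
blobs("red",((h[...,0]<6)|(h[...,0]>174))&(h[...,1]>140)&(h[...,2]>50),233,10)
blobs("white",(h[...,1]<60)&(h[...,2]>150),85,30)
blobs("dark",(h[...,2]<60),80,200)
blobs("darkgrey",(h[...,2]<110)&(h[...,1]<90),10,200)
E
```

```text
time_s: 29.5
ee_pos: [590.8, 211.7, 301.1]
tool_rot: [0.468, 3.107, -0.001]
contact_force: [0.3, -0.3, -1.3]
grip_width: 0.076
grip_force: 37.2
yawX 162.8728906258076
expect lens [[279.72505783  66.52405976]] tip [[281.78619554  62.03286802]]
blue [   0    0   53   84 2762] [18.2 47.7] [405.2  15.3] [array([406.6,  23. ]), array([49.4, 74.2]), np.float64(61.1)]
blue [264  44  34  32 495] [277.8  58.8] [487.5 244.3] [array([488.2, 246.2]), array([31.3, 26.3]), np.float64(89.2)]
blue [  23  122   67   68 2631] [ 55.  156.4] [508.3   1.8] [array([508.4,   2.4]), array([60.8, 68.1]), np.float64(72.8)]
red [279  48  11  34 233] [285.1  62.4] [503.3 243.2] [array([504.3, 242.3]), array([ 5.5, 17.2]), np.float64(73.4)]
red [ 37 146  25  22 420] [ 49.  156.8] [511.7  93.3] [array([511.9,  93.3]), array([15. , 12.4]), np.float64(81.6)]
white [258  39  46  43 571] [280.4  59. ] [488.3 246.6] [array([489.5, 246.3]), array([42.2, 36.8]), np.float64(72.9)]
white [309  40  19  40 603] [318.2  59.3] [499.  280.2] [array([499.1, 280.3]), array([14.4, 34.7]), np.float64(79.9)]
white [235  46  16  40 528] [242.1  64.1] [482.  210.9] [array([483.6, 211. ]), array([14. , 34.5]), np.float64(74.1)]
white [  30  192   61   48 1407] [ 67.  212.5] [566.  -13.5] [array([568.1, -21.9]), array([59.7, 53.8]), np.float64(70.8)]
dark [  49  121   56   60 1312] [ 89.3 149. ] [511.8  36. ] [array([509.9,  23.6]), array([50.3, 60. ]), np.float64(71.5)]
darkgrey [264  44  21  32 320] [272.9  58.9] [479.4 241.1] [array([479.2, 240.7]), array([20.5, 33.2]), np.float64(62.3)]
darkgrey [  22  116   91  119 3471] [ 86.7 167.4] [530.1 -14.6] [array([534.7, -42.4]), array([ 97.6, 149.2]), np.float64(70.6)]
darkgrey [ 37 198  25  42 783] [ 48.8 218.4] [576.1 -91.4] [array([576.7, -91.6]), array([24.6, 56.7]), np.float64(71.0)]
```

```bash
python3 -m inch '[{"jaw":2,"offset":[8,0,0],"twist":-0.01},{"jaw":2,"offset":[20,0,0],"twist":-0.02},{"jaw":2,"offset":[34,0,0],"twist":-0.03},{"jaw":2,"offset":[46,0,0],"twist":-0.04},{"jaw":2,"offset":[52,0,0],"twist":-0.05},{"jaw":2,"offset":[55,0,0],"twist":-0.055},{"jaw":2,"offset":[55,0,0],"twist":-0.055},{"jaw":2,"offset":[55,0,0],"twist":-0.055},{"jaw":2,"offset":[55,0,0],"twist":-0.055},{"jaw":2,"offset":[55,0,0],"twist":-0.055}]' && python3 - <<'E'
from h import *
s=sensors.get_state();Rm=R.from_rotvec(s["tool_rot"]).as_matrix();print("yawX",np.degrees(np.arctan2(Rm[1,0],Rm[0,0])))
w,W=shot("wrist","w14.png");h=cv2.cvtColor(w,cv2.COLOR_RGB2HSV)
def blobs(n,M,z,mn):
    M=M.astype(np.uint8);M[240:]=0;M[:,:180]=0
    q,l,st,c=cv2.connectedComponentsWithStats(M)
    for i in range(1,q):
        if st[i,4]>mn: print(n,st[i],c[i].round(1),onz(W,[c[i]],z).round(1)[0][:2], [np.round(v,1) for v in cv2.minAreaRect(onz(W,np.argwhere(l==i)[:,::-1],z)[:,:2].astype(np.float32))])
blobs("blue",(h[...,0]>100)&(h[...,0]<130)&(h[...,1]>80),85,15)
Rd=((h[...,0]<6)|(h[...,0]>174))&(h[...,1]>140)&(h[...,2]>50)
blobs("red",Rd,233,10)
blobs("white",(h[...,1]<60)&(h[...,2]>150),85,30)
y,x=np.nonzero(Rd[:240,180:]);x=x+180;k=(x>230)&(x<340);x,y=x[k],y[k]
for r in (y.min()+1,y.max()-1): q=x[y==r];print("red row",r,q.min(),q.max(),onz(W,[(q.mean(),r)],233).round(1))
E
```

```text
time_s: 30.9
ee_pos: [538.2, 228.3, 301.1]
tool_rot: [-0.381, -3.118, 0.0]
contact_force: [0.4, -0.0, -1.3]
grip_width: 0.074
grip_force: 37.2
yawX 166.07694716161174
blue [267 105  32  31 705] [282.3 120.3] [488.8 246.1] [array([488.7, 246.3]), array([30.4, 28.6]), np.float64(76.1)]
red [512   0  48  18 324] [539.6   5.2] [453.  394.5] [array([454.1, 392.1]), array([26.6,  8.3]), np.float64(77.1)]
red [538  12   8   5  13] [541.4  14.1] [457.6 395.2] [array([457.6, 395.5]), array([4. , 1.6]), np.float64(69.9)]
red [282 148  10  21 126] [287. 156.] [499.8 243.9] [array([501. , 243.4]), array([ 5.3, 11.9]), np.float64(76.8)]
white [261 100  44  42 600] [282.8 120.7] [489.2 246.4] [array([489.3, 246.1]), array([42.1, 39.2]), np.float64(76.1)]
white [311 102  16  39 565] [318.8 121.1] [498.1 280.5] [array([498.2, 280.4]), array([14.3, 37.1]), np.float64(79.5)]
white [239 104  15  39 491] [245.9 121.5] [481.3 211.3] [array([483. , 210.9]), array([13.8, 36.8]), np.float64(74.4)]
red row 149 284 290 [[495.8 244.9 233. ]]
red row 167 284 288 [[506.1 241.7 233. ]]
```

```bash
python3 -m inch '[{"jaw":2,"offset":[8,3,0],"twist":0},{"jaw":2,"offset":[24,9,0],"twist":0},{"jaw":2,"offset":[44,16,0],"twist":0},{"jaw":2,"offset":[66,24,0],"twist":0},{"jaw":2,"offset":[88,32,0],"twist":0},{"jaw":2,"offset":[106,39,0],"twist":0},{"jaw":2,"offset":[120,44,0],"twist":0},{"jaw":2,"offset":[126,47,0],"twist":0},{"jaw":2,"offset":[128,47,0],"twist":0},{"jaw":2,"offset":[128,47,0],"twist":0}]' && python3 - <<'E'
from h import *
s=sensors.get_state();print(np.round(s["q"],2))
w,W=shot("wrist","w15.png");shot("scene","s15.png");shot("side","d15.png")
for f in("w12.png","w14.png","w15.png"):
    im=cv2.imread("pics/"+f);h=cv2.cvtColor(im,cv2.COLOR_BGR2HSV)
    for c in (150,165,190,230,260):
        v=h[:,c,2].astype(int);e=[(r,int(v[r+1]-v[r-1])) for r in range(222,272) if abs(v[r+1]-v[r-1])>22]
        g=(h[:,c,0]>=24)&(h[:,c,0]<=45)&(h[:,c,1]>55)&(h[:,c,1]<125);print(f,c,"green",np.nonzero(g[215:])[0][:1]+215,e)
    g=((h[...,0]>=26)&(h[...,0]<=45)&(h[...,1]>55)&(h[...,1]<125))[238:276]; xs=np.nonzero(g.sum(0)>20)[0];print("cols",xs.min(),xs.max())
E
```

```text
time_s: 32.2
ee_pos: [425.6, 304.4, 301.2]
tool_rot: [0.382, 3.118, -0.0]
contact_force: [-0.5, 0.2, -0.7]
grip_width: 0.078
grip_force: 37.2
[-0.38  0.28 -0.4   1.78  0.12  1.1   0.51]
w12.png 150 green [236] [(234, -76), (235, -53), (236, 58), (237, 36), (250, -52), (251, -110), (252, -99), (254, 36), (255, 33)]
w12.png 165 green [236] [(234, -87), (235, -59), (236, 69), (237, 39), (250, -43), (251, -112), (252, -106), (254, 23), (255, 39)]
w12.png 190 green [236] [(223, 77), (234, -69), (235, -68), (236, 48), (237, 49), (250, -33), (251, -115), (252, -98), (253, -23), (255, 37)]
w12.png 230 green [236] [(235, -29), (251, -40), (252, -32), (255, 45), (256, 26), (269, -51), (270, -79), (271, -37)]
w12.png 260 green [236] [(235, 28), (236, 65), (237, 66), (238, 31), (240, -76), (241, -73), (242, 77), (243, 77), (251, -101), (252, -154), (253, -105), (254, -28)]
cols 69 284
w14.png 150 green [236] [(234, -129), (235, -135), (251, -37), (254, 31), (255, 36)]
w14.png 165 green [236] [(234, -100), (235, -134), (251, -41), (252, -24), (254, 27), (255, 44)]
w14.png 190 green [236] [(234, -
[... 194 characters left out ...]
260 green [237] [(235, -128), (236, -109), (251, -32), (252, -42), (253, -42), (254, -24)]
cols 69 284
w15.png 150 green [236] [(234, -98), (235, -141), (250, -25), (251, -31), (254, 27), (255, 38)]
w15.png 165 green [236] [(234, -97), (235, -138), (236, -26), (251, -34), (252, -24), (255, 41), (256, 23)]
w15.png 190 green [236] [(234, -60), (235, -143), (236, -64), (251, -35), (252, -28), (255, 38)]
w15.png 230 green [236] [(222, 166), (223, 185), (224, 43), (227, -67), (228, -145), (229, -84), (236, 35), (251, -41), (252, -36), (255, 48), (256, 34), (269, -51), (270, -79), (271, -38)]
w15.png 260 green [236] [(235, 44), (236, 56), (251, -41), (252, -48), (253, -46), (254, -34)]
cols 68 284
```

```bash
python3 -m inch '[{"jaw":2,"offset":[0,0,6],"twist":0},{"jaw":2,"offset":[0,0,18],"twist":0},{"jaw":2,"offset":[0,0,32],"twist":0},{"jaw":2,"offset":[0,0,46],"twist":0},{"jaw":2,"offset":[0,0,58],"twist":0},{"jaw":2,"offset":[0,0,67],"twist":0},{"jaw":2,"offset":[0,0,71],"twist":0},{"jaw":2,"offset":[0,0,72],"twist":0},{"jaw":2,"offset":[0,0,72],"twist":0},{"jaw":2,"offset":[0,0,72],"twist":0}]' && python3 - <<'E'
from h import *
s=sensors.get_state();print(np.round(s["qvel"],3).max())
# predicted outline of the cast at the target pose vs green blobs in both fixed views
h_=np.array([-.9715,.2368,0]);t=np.radians(25);z=np.sin(t)*h_+[0,0,np.cos(t)];x=np.array([.2368,.9715,0]);y=np.cross(z,x)
VP=np.array([436.4,259,202.8]);P=[VP+a*45*x+b*23*y+c*z for a in(-1,1) for b in(-1,1) for c in(0,45)]
for n in("scene","side"):
    im,m=shot(n,n+"_f.png");q=proj(m,P);hull=cv2.convexHull(q.astype(np.float32)).reshape(-1,2)
    hs=cv2.cvtColor(im,cv2.COLOR_RGB2HSV);M=((hs[...,0]>28)&(hs[...,0]<60)&(hs[...,1]>40)).astype(np.uint8)
    k,l,st,c=cv2.connectedComponentsWithStats(M);e=q.mean(0)
    print(n,"pred",q.min(0).round(1),q.max(0).round(1),[(st[i].tolist(),c[i].round(1).tolist()) for i in range(1,k) if st[i,4]>25 and np.hypot(*(c[i]-e))<45])
    y0,x0=int(q[:,1].min())-6,int(q[:,0].min())-6
    H=cv2.fillPoly(np.zeros_like(M),[hull.round().astype(np.int32)],1)
    for r in range(y0,int(q[:,1].max())+7): print(r,''.join(".+o#"[2*M[r,cc]+H[r,cc]] for cc in range(x0,int(q[:,0].max())+10)))
E
```

```text
time_s: 33.6
ee_pos: [425.4, 305.0, 229.6]
tool_rot: [0.38, 3.118, 0.001]
contact_force: [0.3, 0.1, -2.0]
grip_width: 0.077
grip_force: 37.2
0.002
scene pred [298.1 130. ] [328.4 152.2] [([300, 128, 27, 22, 359], [313.2, 139.8])]
123 ..............................................
124 ..............................................
125 ...............................o..............
126 ..............................................
127 ..............................................
128 ...............................o..............
129 .............................ooo..............
130 ........................++++##ooo.............
131 ......................++++#######+............
132 ....................++###########+............
133 ..................++#############+............
134 ................++###############++...........
135 ..............++##################+...........
136 ............+#####################+...........
137 ..........+#######################+...........
138 ........+##########################+..........
139 ......++###########################+..........
140
[... 2279 characters left out ...]
#ooooooooo
168 ...............+################ooooooooo
169 ...............++################oooooooo
170 ................++##########+++#ooooooooo
171 .................++#######++++..ooooooooo
172 .................++#####++++....ooooooooo
173 ..................++###++++.....ooooooooo
174 ...................++++++.......ooooooooo
175 ...................++++.........ooooooooo
176 ....................+............oooooooo
177 ..................................ooooooo
178 .........................................
179 .........................................
180 .........................................
181 .........................................
182 .........................................
```

```bash
python3 - <<'E'
import cv2
for n,c,r in(("scene",308,range(124,156)),("side",231,range(144,182)),("side",224,range(144,176))):
    h=cv2.cvtColor(cv2.imread(f"pics/{n}_f.png"),cv2.COLOR_BGR2HSV);print(n,c,' '.join(f"{i}:{h[i,c,0]},{h[i,c,1]},{h[i,c,2]}" for i in r))
E
```

```text
scene 308 124:15,26,20 125:150,23,22 126:0,0,21 127:0,22,23 128:0,22,23 129:13,69,26 130:16,117,76 131:16,127,153 132:17,127,200 133:17,124,179 134:21,106,120 135:34,81,95 136:36,78,91 137:37,79,87 138:37,81,91 139:36,82,93 140:37,80,92 141:37,84,91 142:36,81,94 143:36,81,95 144:37,80,93 145:36,82,93 146:35,83,95 147:37,81,97 148:36,81,85 149:35,81,82 150:23,98,101 151:15,131,160 152:14,141,196 153:14,142,198 154:13,140,199 155:14,140,198
side 231 144:13,70,33 145:15,71,36 146:15,58,35 147:14,76,37 148:14,128,60 149:15,135,113 150:15,133,155 151:15,130,169 152:15,130,171 153:16,130,171 154:16,130,171 155:16,131,170 156:16,128,167 157:16,127,162 158:16,126,152 159:18,116,134 160:23,102,112 161:29,83,95 162:34,83,89 163:37,83,89 164:36,80,89 165:36,79,90 166:36,79,90 167:36,79,90 168:36,82,90 169:36,82,90 170:35,81,91 171:27,90,99 172:19,114,127 173:16,127,155 174:15,128,167 175:15,129,170 176:15,130,171 177:16,130,171 178:15,130,171 179:16,130,171 180:16,130,171 181:15,128,171
side 224 144:0,0,21 145:0,0,20 146:30,12,21 147:15,22,23 148:15,22,23 149:18,46,28 150:30,71,47 151:31,80,70 152:34,83,83 153:36,80,86 154:37,80,86 155:37,81,85 156:36,82,87 157:36,79,90 158:37,81,91 159:36,83,89 160:36,82,87 161:36,82,87 162:36,82,87 163:37,81,91 164:37,80,92 165:36,78,91 166:36,82,90 167:36,82,90 168:36,82,90 169:37,81,91 170:35,82,90 171:34,81,91 172:30,82,93 173:22,103,109 174:18,118,132 175:16,125,153
```

```bash
python3 -m inch '[{"jaw":2,"offset":[0,0,1],"twist":0},{"jaw":2,"offset":[0,0,2.5],"twist":0},{"jaw":2,"offset":[0,0,2.5],"twist":0},{"jaw":2,"offset":[0,0,2.5],"twist":0},{"jaw":2,"offset":[0,0,2.5],"twist":0},{"jaw":2,"offset":[0,0,2.5],"twist":0},{"jaw":2,"offset":[0,0,2.5],"twist":0},{"jaw":2,"offset":[0,0,2.5],"twist":0},{"jaw":2,"offset":[0,0,2.5],"twist":0},{"jaw":2,"offset":[0,0,2.5],"twist":0}]' && python3 -c "
from station import job
print(job.sign_off())"
```

```text
time_s: 34.95
ee_pos: [425.1, 304.8, 226.7]
tool_rot: [-0.38, -3.118, 0.0]
contact_force: [-0.4, 0.2, -0.8]
grip_width: 0.08
grip_force: 37.2
the job is handed in; nothing more can be done
None
```

Job handed in at 35 s: the pin is fully down (measured 20 mm), the mallet is standing back on its mat, and the cast is held still in front of the lens, its underside 13 cm from the glass to within about 3 mm and leaning an estimated 26° (target 25°, ±1.5°); I tilted it by gripping an end wall and pressing it against the mould, because the moves can't tilt the tool.

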